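Screw a fresh filter cartridge into its deep well

TASK

Fit the fresh filter cartridge (orange cap) from the rack into the empty well of the water purifier's filter manifold: lower it in, start its thread by feel at the foot of the well without forcing or cross-threading it, and screw it clockwise fully home, finger-tight, so that its flange sits flat on the rim all round. Push only lightly until the thread has taken, do not overtighten, leave it free-standing, and leave everything else where it is.

Things in the scene. Friction and masses are not known exactly. Their poses are not given: they have to be found in the camera images.
- cartridge: The fresh cartridge, about 0.15 kg, hanging upright by its flange in a pocket of the rack. Origin: centre of the underside of its orange flange (46 mm across, 4 mm thick), on the axis; z up the axis. White body 32 mm across down to 56 mm below. Right-hand three-start thread, lead 30 mm a turn: clockwise seen from above takes it down. It is home when the flange lies on the well's rim.
- cap_grip (a point): Upper part of the cartridge's ribbed round orange cap (38 mm across, 28 mm tall, on top of the flange), on the axis 26 mm above the cartridge's origin. A TCP here keeps the fingertips 3 mm off the flange; hold from above, anywhere round. Held with 10 to 20 N the cap slips in the fingers before the thread is overtightened; a much harder grip can overtighten it.
- nose (a point): Tip of the cartridge's nose, 96 mm below its origin: a taper 10 mm long from 10 to 20 mm across, then 20 mm across up to the body. The nose carries three thread lugs 120 degrees apart, each 36 degrees long, 4 mm thick and 28 mm across over all, their undersides 19 mm above the tip.
- well_rim (a point): Centre of the mouth of the empty well, at its flat rim about 130 mm above the bench; the cartridge's origin lies here when home. The well is a straight hole 37 mm across. The fitted neighbours' caps rise 32 mm above the rim, so carry the nose above them.
- seat (a point): Centre of the top of the threaded seat, 58 mm below well_rim; 22 mm across inside its three ridges, which centre the nose. Where the ridges begin cannot be seen, so the lugs first rest with the flange anywhere from 9 to 20 mm above the rim. Touch down at 10 mm/s or slower and push 7 to 8 N; over 20 N before the thread has taken counts as cross-threading.
- well: The empty filter station, a white upright tube (49 mm outside, 115 mm tall, blue bands) on an 85 mm square foot, fixed on the manifold. Origin: centre of the foot's underside, 115 mm below well_rim on the axis; z up. In its seat: turned anticlockwise under the push the cartridge climbs the ridges, then drops off their ends by some 9 mm (less if caught on an end).
- valve_top (a point): Top of the spring check valve, 77 mm below well_rim: it pushes the nose up with 3 N where the thread begins, 6 N at home. After the drop, clockwise with the push kept up the thread takes, the flange lands after some 125 degrees, and 25 more take up 2 mm of play; let go before that, it rises again. Pushed too little, the lugs jam on the ridge ends.
- stage_one: A like station with its cartridge fitted (blue cap), fixed. Origin as for the empty one; its cap's top is 147 mm above it, 32 mm above the rim. The three stations stand in line, 115 mm apart, in any order.
- stage_two: The other fitted station (blue cap), fixed; as stage_one.
- rack: White fixed rack, 70 x 170 mm, 112 mm tall, with two square pockets 90 mm apart along its y axis, on whose rims the flanges rest. Origin: centre of its underside. Either pocket may hold the fresh cartridge.
- used: The used cartridge (grey cap, brown body) in the other pocket, same shape and origin as the fresh one. Leave it.
- beaker: Glass beaker, 68 mm across, 90 mm tall; origin under its centre. Bystander.
- reagent: Amber bottle with blue cap, 76 mm across, 150 mm tall; origin under its centre. Bystander.
- wash_bottle: White wash bottle with red cap and spout, 66 mm across, 200 mm tall; origin under its centre. Bystander.
- dish: Small steel dish, 60 mm across, 22 mm tall; origin under its centre. Bystander.
- seal: Black rubber sealing ring, 48 mm across, 5 mm thick, flat on the bench; origin under its centre. Bystander.
- screwdriver: Screwdriver with red handle lying on the bench; origin under it. Bystander.
Not all that is in view belongs to the job. There is more than one size of the cartridge; the job needs the smaller.

How it is judged (in metres and radians):
On the way, in this order (a step that is already met when the one before it is completed fails the run):
1. the fresh cartridge is in the empty well, upright over its seat (z of cartridge in the frame of well_rim below 0.06 m and horizontal distance between cartridge and well_rim below 0.008 m), for 0.1 s.
2. its thread has taken (flange less than 6 mm above the rim) (z of cartridge in the frame of well_rim below 0.006 m and horizontal distance between cartridge and well_rim below 0.004 m), for 0.2 s.
At the end, for the whole second after the job is handed in: the fresh cartridge is screwed home in the well: the underside of its flange less than 1.5 mm above the rim, its axis within 3 mm of the well's and parallel to it within 0.04 rad, at rest and let go (z of cartridge in the frame of well_rim below 0.0015 m and horizontal distance between cartridge and well_rim below 0.003 m and angle between the z axis of cartridge and the z axis of well, either way round below 0.04 rad and linear speed of cartridge below 0.01 m/s); the robot touches nothing.
It fails at once if the cartridge is pressed on or wedged in the well with more than 20 N before its thread has taken (cross-threaded) (contact force between cartridge and well above 20 N and z of cartridge in the frame of well_rim above 0.006 m).
It fails at once if it is overtightened: thread and rim together carry more than 90 N (contact force between cartridge and well above 90 N).
It fails at once if a bystander is disturbed (the used cartridge by 20 mm, anything else loose by 40 mm) (distance of used from where it was at the start of the episode above 0.02 m or distance of any of beaker, reagent, wash_bottle, dish, seal, screwdriver from where it was at the start of the episode above 0.04 m).
It also fails if it takes over 64 s, if anything falls off the work surface, if the arm or the gripper's body presses on something with over 40 N, if the wrist force passes 120 N, or if a joint passes its speed limit or range.

ROBOT

A 6-joint arm with a two-finger parallel gripper is mounted at the origin on the work surface. World frame = base frame: x ahead of the robot, y to its left, z up, the work surface at z = 0. Lengths are in mm, angles in rad, forces in N, time in s.
With the tool pointing down it reaches from about 400 to 925 mm from the base axis. Payload 12.5 kg.
Tool frame: the origin (TCP) lies between the finger pads, 19 mm behind the fingertips; this is the grasp point; z points along the fingers, y is the line along which they close (so a half turn about z gives the same grasp; the last joint's range is limited). The gripper opens to 95 mm and grips with 3 to 60 N. Pads are 20 mm wide; open, the fingers measure 119 mm over their backs; the gripper's body (75 mm by 180 mm) begins 59 mm behind the grasp point.
Start: joints at [1.234, 0.491, 1.559, -0, 1.092, -0.106], TCP at [142.954, 608.448, 233.461] pointing down, gripper open.
Joint ranges: [-3.1, 3.1], [-0.84, 2.19], [0.05, 2.79], [-1.13, 4.28], [0.06, 2.93], [-2.69, 2.69]. Speed limits (rad/s): [2.22, 2.22, 2.79, 3.14, 3.14, 3.14].

INTERFACE

Orientations are given as [roll, pitch, yaw] about the fixed x, y, z axes, in that order (R = Rz(yaw) Ry(pitch) Rx(roll)).
In Python, from cell import * gives the robot as it stands.
- The arm moves only by the tool jog_arm, never from a script. Its argument "targets" is a list of rows, each an object with "turn": the turn, a rotation vector about the world's x, y, z in degrees, a list of three; "slide": the shift along the world's x, y, z in mm, a list of three; "claw": the opening in per cent of the stroke, from 0 (shut) to 100 (fully open). In form: [{"turn": [wx, wy, wz], "slide": [x, y, z], "claw": claw}, ...]. A call has 1 to 5 rows; each row shifts and turns the commanded pose from where the row before left it; what a row does not reach is not made up. A row lasts 1/8 s, in which the tool goes at most 62.5 mm and 10.7 degrees, less where a joint would pass 70% of its speed; a pose out of reach is approached as far as the arm can. A call with a gripper value outside its range is refused whole. The fingers move at their own pace and stop on an object; the grip force is fixed at half the most. Time passes only in rows, so rows that do not move let the fingers close. It gives the time, the measured TCP pose, the force, the opening and the grip force at its end, in the units of the state.
- state(): the state, without advancing time (a new reading comes with each control period).
- read_camera(name): name is "scene" or "top" or "wrist"; returns a dict with "frame" (384x512x3 uint8, blue, green, red), "mtx" (3x3 intrinsics, pixels), "k1" (the pictures are not rectified: a ray, as slopes to the right and down, at radius r is drawn at 1 + k1 r^2 times it, then the intrinsics apply), "R" (3x3) and "t" (3): a world point X has camera coordinates R X + t. Camera axes: x right, y down, z forward; pixel columns grow to the right and rows downward; lengths in mm; the calibration is good to about 2 mm. A picture is of the moment at which its call begins. There is no depth.
- job_done(): hands the job in; it is judged then, once.
Trained networks look in the newest picture that a camera, given by its name, has taken for a name from the list of things; names that differ only in an ending like _2 or _b are one class to them, and where a whole thing is asked for, a point or a joint stands for the part that bears it (a point fixed in the world has none). Each returns a list of dicts, best first, with "conf" (0 to 1); they miss things now and then, are a little off and sometimes report something else, mostly with a low value. They report only what shows in the picture. A call takes as long as a camera call. They do not tell look-alikes from the thing itself.
- look_for(query, camera): "xy" ([column, row] in pixels, amid what is visible of it).
The state is a dict: "t": time; "joints": joint angles; "qvel": joint speeds; "tau": joint torques, N m; "eef_pos": TCP position; "tcp_rot": TCP orientation; "ft_force": force on the tool from outside, world axes, zero at the start; "moment": the same for the moment, N m; "opening": opening from 0.0 (shut) to 1.0 (fully open); "grip_force": force on a finger pad.
Only numpy, scipy, OpenCV 4.12 (cv2) and the standard library are available. Lean on these libraries where they do the work, as an engineer would, in place of code of your own. Each camera call takes 0.05 s, during which the arm holds its last target. There are 200 camera calls.

## Working session

There is one attempt and no reset: what is moved stays moved. The work goes in short steps, Python scripts to look and compute and a tool call to move; the robot and the scene stay as the last step left them, time stands still between calls to the robot, and variables do not carry over. Pictures are saved under pics/ and viewed, at most 10 in all, crops included, and the job is handed in when it is done.

Besides the shell and the picture viewer there is one more tool, called after ">>>" by a JSON object that holds its "fn" and its "kwargs". jog_arm: Moves the arm, as the interface text tells. Its arguments: {"type":"object","properties":{"targets":{"type":"array","items":{"type":"object","properties":{"turn":{"type":"array","items":{"type":"number"}},"slide":{"type":"array","items":{"type":"number"}},"claw":{"type":"number"}}}}},"required":["targets"]}

```bash
mkdir -p pics
cat > h.py <<'E'
from cell import *
import numpy as np, cv2
def ray(c,xy):
    K=c["mtx"];K=np.array(K);R=np.array(c["R"]);t=np.array(c["t"])
    d=np.array([(xy[0]-K[0,2])/K[0,0],(xy[1]-K[1,2])/K[1,1]]);u=d.copy()
    for _ in range(30): u=d/(1+c["k1"]*(u@u))
    return -R.T@t, R.T@np.array([u[0],u[1],1])
def atz(c,xy,z):
    o,d=ray(c,xy); return (o+d*(z-o[2])/d[2])
def proj(c,X):
    p=np.array(c["R"])@np.array(X,float)+np.array(c["t"]);u=p[:2]/p[2];u=u*(1+c["k1"]*(u@u))
    K=np.array(c["mtx"]);return np.array([K[0,0]*u[0]+K[0,2],K[1,1]*u[1]+K[1,2]])
E
python3 - <<'E'
from h import *
ims=[]
for n in("scene","top"):
    c=read_camera(n);ims.append(c["frame"]);print(n,"cam at",ray(c,(256,192))[0].round())
    for q,z in(("cartridge",130),("cap_grip",138),("used",130),("well",115),("well_rim",130),("stage_one",162),("stage_two",162),("rack",112)):
        for r in look_for(q,n)[:3]: print(n,q,round(r["conf"],2),np.round(r["xy"]),atz(c,r["xy"],z).round())
    cv2.imwrite(f"pics/{n}.png",cv2.resize(ims[-1],(768,576)))
print(state())
E
```

```text
scene cam at [1124. -486. 1100.]
scene cartridge 0.89 [248. 162.] [463. 105. 130.]
scene cartridge 0.26 [182. 246.] [ 586. -263.  130.]
scene cap_grip 0.57 [242. 158.] [440.  99. 138.]
scene cap_grip 0.51 [274. 147.] [476. 221. 138.]
scene used 0.56 [297. 143.] [510. 302. 130.]
scene used 0.46 [278. 144.] [467. 248. 130.]
scene well 0.68 [229. 293.] [ 783. -247.  115.]
scene well 0.65 [182. 248.] [ 582. -260.  115.]
scene well_rim 0.66 [180. 248.] [ 588. -269.  130.]
scene stage_one 0.97 [231. 208.] [593. -80. 162.]
scene stage_one 0.42 [228. 295.] [ 802. -264.  162.]
scene stage_two 0.94 [204. 228.] [ 598. -185.  162.]
scene rack 0.79 [282. 163.] [536. 203. 112.]
top cam at [ 424.   16. 1052.]
top cartridge 0.83 [176. 231.] [468. 228. 130.]
top cartridge 0.6 [221. 238.] [448. 115. 130.]
top cartridge 0.52 [142. 222.] [493. 312. 130.]
top cap_grip 0.9 [223. 240.] [442. 109. 138.]
top cap_grip 0.59 [175. 228.] [474. 228. 138.]
top used 0.63 [141. 221.] [496. 317. 130.]
top well 0.72 [357. 200.] [ 534. -234.  115.]
top well 0.18 [275. 208.] [521. -23. 115.]
top well_rim 0.62 [354. 197.
[... 178 characters left out ...]
ck 0.58 [164. 231.] [469. 261. 112.]
{'t': 0.9, 'joints': array([ 1.23441352e+00,  4.90873803e-01,  1.55890345e+00,  4.14410485e-06,
        1.09169648e+00, -1.05618891e-01]), 'qvel': array([-0.00030279,  0.00192452, -0.00196257, -0.00067571,  0.00255631,
        0.00115358]), 'tau': array([ 1.41902510e-03, -6.12457323e+01, -2.58447719e+01,  6.95010996e-02,
        4.44317528e-02, -9.52760729e-06]), 'eef_pos': array([142.94392213, 608.44854407, 233.47603591]), 'tcp_rot': array([3.14147400e+00, 8.88026116e-06, 2.91082682e+00]), 'ft_force': array([-0.47390856,  0.02170581,  0.26834967]), 'moment': array([-0.02105832,  0.05259676, -0.01947284]), 'grip_force': 0.0, 'opening': 0.9986778973402687}
```

View pics/scene.png

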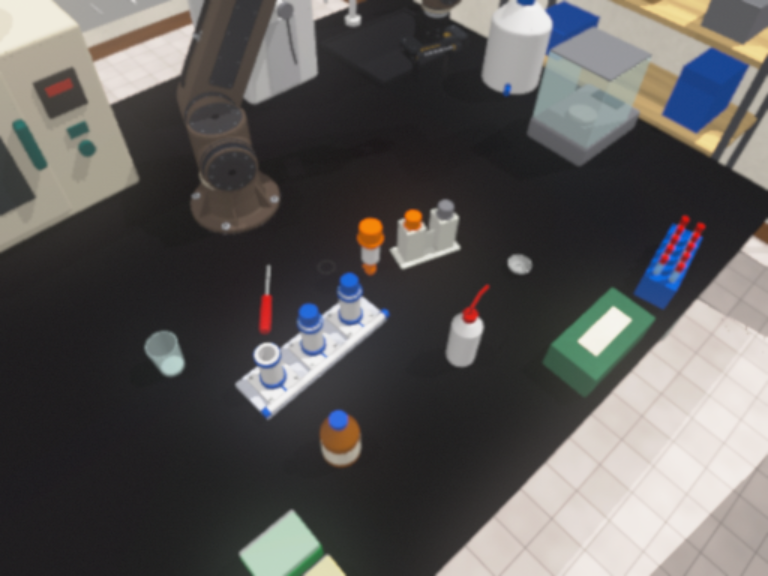

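View pics/top.png

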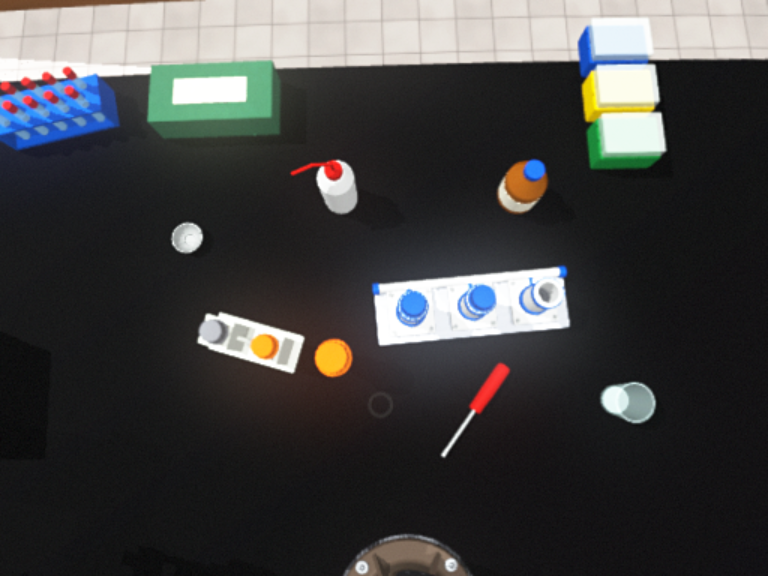

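In the scene view (512x384 pixels) the orange caps are at (275,144) in the rack and (247,155) standing free on the bench. In the top view they are at (176,230) and (222,238). The rack one fits: it hangs in a pocket, is the smaller of the two, and sits next to the grey cap at (141,220). The empty well's mouth is at top (364,195) and scene (179,235), next to the two blue caps. I'll confirm this in a crop and measure by colour.

Run:
```python
from h import *
from scipy.optimize import least_squares
S=read_camera("scene");T=read_camera("top")
a=cv2.resize(T["frame"][190:270,110:250],(784,448),interpolation=cv2.INTER_CUBIC)
cv2.imwrite("pics/crop1.png",a)
w=np.hstack([cv2.resize(T["frame"][170:235,325:390],(390,390),interpolation=cv2.INTER_CUBIC),cv2.resize(S["frame"][210:275,150:215],(390,390),interpolation=cv2.INTER_CUBIC)])
cv2.imwrite("pics/crop2.png",w)
for n,c in(("S",S),("T",T)):
    h=cv2.cvtColor(c["frame"],cv2.COLOR_BGR2HSV)
    m=cv2.inRange(h,(8,150,140),(22,255,255))
    k,l,s,ce=cv2.connectedComponentsWithStats(m)
    for i in range(1,k):
        if s[i,4]>40: print(n,s[i],ce[i].round(1),atz(c,ce[i],144).round(1))
def tri(ps,pt):
    o1,d1=ray(S,ps);o2,d2=ray(T,pt)
    A=np.c_[d1,-d2];q=np.linalg.lstsq(A,o2-o1,rcond=None)[0]
    p,r=o1+q[0]*d1,o2+q[1]*d2
    return ((p+r)/2).round(1),np.linalg.norm(p-r).round(1)
print("rim",tri((178.7,234.7),(364,195)),"cap top",tri((275,143),(175.5,230)))
print("rim z130",atz(T,(364,195),130).round(1),atz(S,(178.7,234.7),130).round(1))
```

```text
S [270 140  11  13 128] [274.9 146. ] [478.4 220.8 144. ]
S [238 145  18  21 294] [246.7 155.1] [445.7 115.2 144. ]
S [221 279  18  20 211] [230.6 290.7] [ 791.6 -247.   144. ]
T [337 108  27  25 406] [348.4 122.4] [ 733.9 -218.3  144. ]
T [168 223  18  16 233] [176.3 230.5] [469.1 223.4 144. ]
T [210 226  25  25 505] [221.8 238.1] [447.6 111.3 144. ]
rim (array([ 546.5, -247.3,  130. ]), np.float64(2.4)) cap top (array([471. , 225.6, 149.7]), np.float64(3.5))
rim z130 [ 545.8 -248.3  130. ] [ 547.3 -246.4  130. ]
```

View pics/crop1.png

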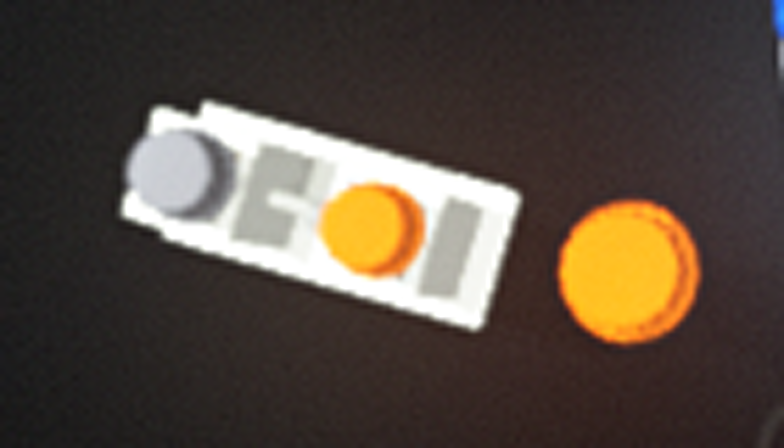

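View pics/crop2.png

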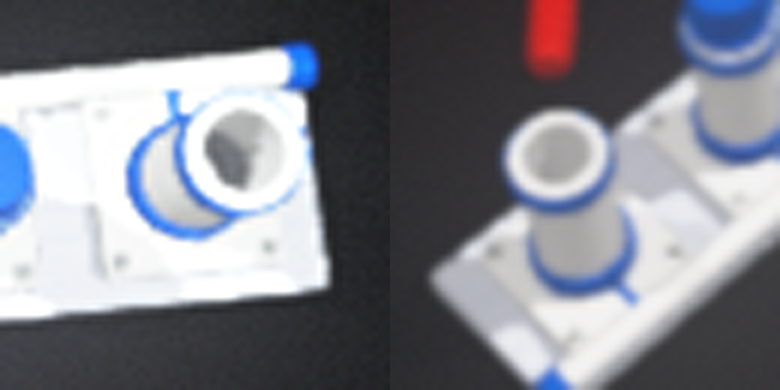

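Crop 1 confirms the choice. The rack's orange cap at (371,230) is in a pocket beside the grey cap and clearly smaller than the decoy at (628,272). Crop 2 shows the open well mouth at about (243,152) in the top half and (557,158) in the scene half. I'm moving above the rack cap now, with the jaws closing across the rack.

>>> {"fn": "jog_arm", "kwargs": {"targets": [{"turn": [0,0,-9.3],"slide": [33,-38,4],"claw": 100},{"turn": [0,0,-9.3],"slide": [33,-38,4],"claw": 100},{"turn": [0,0,-9.3],"slide": [33,-38,4],"claw": 100},{"turn": [0,0,-9.3],"slide": [33,-38,4],"claw": 100},{"turn": [0,0,-9.3],"slide": [33,-38,4],"claw": 100}]}}

```text
t: 1.62
eef_pos: [308.9, 417.2, 253.8]
tcp_rot: [3.141, -0.0, 2.094]
ft_force: [0.1, -0.1, 0.8]
opening: 0.997
grip_force: 0.0
```

>>> {"fn": "jog_arm", "kwargs": {"targets": [{"turn": [0,0,-9.3],"slide": [33,-38,4],"claw": 100},{"turn": [0,0,-9.3],"slide": [33,-38,4],"claw": 100},{"turn": [0,0,-9.3],"slide": [33,-38,4],"claw": 100},{"turn": [0,0,-9.3],"slide": [33,-38,4],"claw": 100},{"turn": [0,0,0],"slide": [0,0,0],"claw": 100}]}}

```text
t: 2.25
eef_pos: [441.8, 264.4, 269.7]
tcp_rot: [3.141, -0.0, 1.444]
ft_force: [-0.4, -0.2, -0.8]
opening: 0.998
grip_force: 0.0
```

Run:
```python
from h import *
s=state();print(s["t"],s["eef_pos"],np.degrees(s["tcp_rot"]),np.degrees(s["joints"]),s["ft_force"])
c=read_camera("wrist");cv2.imwrite("pics/w1.png",c["frame"]);print(ray(c,(256,192))[0])
h=cv2.cvtColor(c["frame"],cv2.COLOR_BGR2HSV);m=cv2.inRange(h,(5,150,100),(22,255,255))
k,l,st,ce=cv2.connectedComponentsWithStats(m)
for i in range(1,k):
    if st[i,4]>100: print(st[i],ce[i].round(1),atz(c,ce[i],144).round(1))
for q in("cartridge","cap_grip"):
    for r in look_for(q,"wrist")[:3]: print(q,r["conf"],r["xy"],atz(c,r["xy"],138).round(1))
print(proj(c,s["eef_pos"]))
```

```text
2.25 [441.7730001  264.40770661 269.70848899] [ 1.79947272e+02 -1.09937074e-02  8.27614866e+01] [ 2.35559606e+01  1.69129967e+01  1.01815380e+02 -2.00243195e-02
  6.12207025e+01  3.08041116e+01] [-0.40700056 -0.17525681 -0.75199708]
[450.30744009 338.77452231 421.85997404]
[257 198  40  47 595] [274.8 213.5] [465.1 242.9 144. ]
[255 259  19  11 159] [263.8 264.9] [447.9 188.  144. ]
[400 258  27  53 295] [415.7 286.3] [605.1 143.2 144. ]
[ 223  297   72   32 1436] [267.5 313.6] [445.3 128.7 144. ]
[467 323  42   8 182] [486.5 325.7] [682.1  84.9 144. ]
cartridge 0.89 [266.1, 313.1] [443.7 125.  138. ]
cartridge 0.88 [278.3, 218.7] [468.3 234.8 138. ]
cap_grip 0.8 [265.4, 310.1] [443.3 129.  138. ]
cap_grip 0.75 [278.9, 218.0] [469.  235.4 138. ]
[249.57621379 253.30530968]
```

View pics/w1.png

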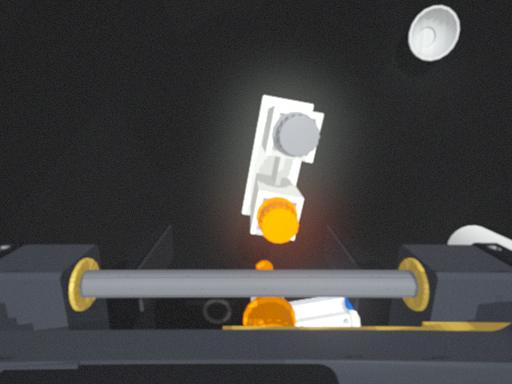

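The wrist view shows the rack's orange cap with its top disc at about (278,222) and the grey cap at (297,135). The decoy is at (268,312). I'll fit the disc more exactly, and also in the top view.

```bash
cat >> h.py <<'E'
def fitdisc(c,X0,r,z,box,val):
    # project model circle of radius r at height z; maximise overlap with bright-orange mask
    f=c["frame"].astype(int);x0,y0,x1,y1=box
    m=np.zeros(f.shape[:2],np.uint8);m[y0:y1,x0:x1]=val(f[y0:y1,x0:x1]).astype(np.uint8)*255
    from scipy.optimize import minimize
    g=cv2.GaussianBlur(m.astype(np.float32)/255,(0,0),.7);a=np.linspace(0,2*np.pi,60,endpoint=False)
    gx,gy=np.meshgrid(np.arange(f.shape[1]),np.arange(f.shape[0]))
    def cost(p):
        P=np.array([proj(c,(p[0]+r*np.cos(t),p[1]+r*np.sin(t),z)) for t in a],np.float32)
        im=np.zeros(m.shape,np.uint8);cv2.fillPoly(im,[np.round(P*16).astype(np.int32)],255,cv2.LINE_AA,4)
        d=im/255.-g; return (d[y0:y1,x0:x1]**2).sum()
    s=minimize(cost,X0,method="Nelder-Mead",options=dict(initial_simplex=[X0,[X0[0]+6,X0[1]],[X0[0],X0[1]+6]],xatol=.1,fatol=.1))
    return s.x.round(1),round(s.fun,1),int((m>0).sum())
E
python3 - <<'E'
from h import *
c=read_camera("wrist");f=c["frame"]
print(f[222,262:300:4].tolist(), f[200:246:4,278].tolist())
T=read_camera("top");print(T["frame"][231,166:190:2].tolist())
for th in (120,140,160):
    v=lambda p:(p[...,2]>200)&(p[...,1]>th)&(p[...,0]<110)
    print(th,fitdisc(c,[468,228],19,144,(245,190,310,252),v),fitdisc(T,[468,226],19,144,(160,215,195,245),v))
E
```

```text
[[54, 137, 219], [0, 194, 255], [0, 201, 255], [0, 201, 255], [0, 200, 255], [0, 199, 255], [0, 198, 255], [0, 198, 255], [0, 195, 255], [0, 195, 255]] [[38, 185, 255], [63, 158, 245], [42, 161, 248], [0, 201, 255], [0, 201, 255], [0, 200, 255], [0, 200, 255], [0, 198, 255], [0, 200, 255], [0, 194, 255], [0, 196, 255], [0, 177, 255]]
[[201, 232, 251], [37, 194, 255], [35, 196, 255], [39, 195, 255], [37, 193, 255], [38, 194, 255], [38, 194, 255], [37, 195, 255], [29, 104, 221], [32, 122, 238], [239, 243, 244], [176, 184, 184]]
120 (array([466.5, 238.6]), np.float64(275.9), 1481) (array([469.2, 224.7]), np.float64(24.0), 205)
140 (array([466.5, 238.6]), np.float64(266.9), 1443) (array([469.8, 228.4]), np.float64(24.7), 185)
160 (array([468.3, 230.9]), np.float64(178.0), 1253) (array([469.8, 228.6]), np.float64(29.9), 171)
```

>>> {"fn": "jog_arm", "kwargs": {"targets": [{"turn": [0,0,-4.5],"slide": [14,-18,-20],"claw": 100},{"turn": [0,0,-4.5],"slide": [13,-18,-20],"claw": 100},{"turn": [0,0,0],"slide": [0,0,-15],"claw": 100},{"turn": [0,0,0],"slide": [0,0,0],"claw": 100}]}}

```text
t: 3.0
eef_pos: [466.1, 231.1, 213.7]
tcp_rot: [-3.14, 0.001, 1.295]
ft_force: [0.2, -0.4, 0.1]
opening: 0.999
grip_force: 0.0
```

Run:
```python
from h import *
s=state();print(s["t"],s["eef_pos"],np.degrees(s["tcp_rot"]))
c=read_camera("wrist");cv2.imwrite("pics/w2.png",c["frame"]);p=proj(c,(469,229,144));print(p)
x,y=p.astype(int);b=(max(0,x-60),max(0,y-70),min(512,x+60),min(384,y+60))
for th in (182,188,192):
    v=lambda q:(q[...,2]>235)&(q[...,1]>th)&(q[...,0]<25)
    print(th,fitdisc(c,[469,229],19,144,b,v))
```

```text
3.0 [466.07146001 231.1203685  213.68262777] [-1.79910987e+02  5.75524062e-02  7.42127803e+01]
[253.65584646 215.16865008]
182 (array([468.2, 229.1]), np.float64(238.6), 1510)
188 (array([468.2, 229.1]), np.float64(421.8), 1227)
192 (array([468.1, 228.6]), np.float64(1199.7), 425)
```

View pics/w2.png

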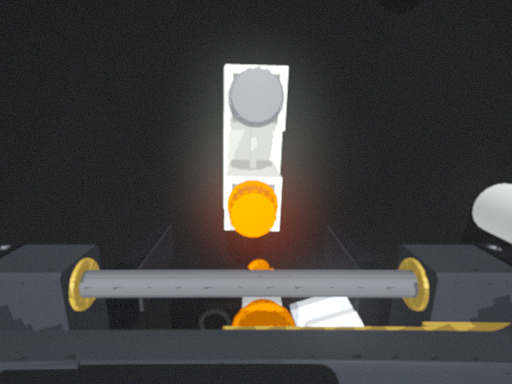

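The wrist view shows the cap's top disc at about (252,211), centred between the fingers. The fit gives (468.2, 229.1), so I'm descending.

>>> {"fn": "jog_arm", "kwargs": {"targets": [{"turn": [0,0,0],"slide": [1,-1,-25],"claw": 100},{"turn": [0,0,0],"slide": [0,0,-25],"claw": 100},{"turn": [0,0,0],"slide": [0,0,-20],"claw": 100},{"turn": [0,0,0],"slide": [0,0,-6.5],"claw": 100},{"turn": [0,0,0],"slide": [0,0,0],"claw": 39}]}}

```text
t: 3.68
eef_pos: [468.0, 229.9, 138.5]
tcp_rot: [3.141, -0.0, 1.294]
ft_force: [0.1, 0.3, -0.1]
opening: 0.938
grip_force: 0.0
```

>>> {"fn": "jog_arm", "kwargs": {"targets": [{"turn": [0,0,0],"slide": [0,0,0],"claw": 39},{"turn": [0,0,0],"slide": [0,0,0],"claw": 39},{"turn": [0,0,0],"slide": [0,0,0],"claw": 39},{"turn": [0,0,0],"slide": [0,0,0],"claw": 39},{"turn": [0,0,0],"slide": [0,0,0],"claw": 39}]}}

```text
t: 4.3
eef_pos: [468.0, 229.4, 138.0]
tcp_rot: [3.141, 0.0, 1.293]
ft_force: [0.4, -0.7, -0.4]
opening: 0.423
grip_force: 0.0
```

>>> {"fn": "jog_arm", "kwargs": {"targets": [{"turn": [0,0,0],"slide": [0,0,0],"claw": 39},{"turn": [0,0,0],"slide": [0,0,0],"claw": 39},{"turn": [0,0,0],"slide": [0,0,0],"claw": 39}]}}

```text
t: 4.68
eef_pos: [468.1, 229.4, 138.0]
tcp_rot: [3.141, -0.0, 1.293]
ft_force: [0.3, -0.5, 0.8]
opening: 0.395
grip_force: 30.0
```

>>> {"fn": "jog_arm", "kwargs": {"targets": [{"turn": [0,0,0],"slide": [0,0,0],"claw": 39.4},{"turn": [0,0,0],"slide": [0,0,0],"claw": 39.4}]}}

```text
t: 4.92
eef_pos: [468.0, 229.5, 138.0]
tcp_rot: [3.141, -0.0, 1.293]
ft_force: [1.1, 0.6, -0.1]
opening: 0.394
grip_force: 17.0
```

The grip force depends on the claw target, and 39.4% gives 17 N, which suits the final tightening. I'll carry it with a firmer grip.

>>> {"fn": "jog_arm", "kwargs": {"targets": [{"turn": [0,0,0],"slide": [0,0,10],"claw": 38},{"turn": [0,0,0],"slide": [0,0,40],"claw": 38},{"turn": [0,0,0],"slide": [0,0,48],"claw": 38},{"turn": [0,0,0],"slide": [0,0,48],"claw": 38},{"turn": [0,0,0],"slide": [0,0,46],"claw": 38}]}}

```text
t: 5.55
eef_pos: [467.3, 229.3, 332.2]
tcp_rot: [3.141, -0.0, 1.293]
ft_force: [0.5, -1.0, -2.2]
opening: 0.397
grip_force: 30.0
```

>>> {"fn": "jog_arm", "kwargs": {"targets": [{"turn": [0,0,0],"slide": [5,-30,0],"claw": 38},{"turn": [0,0,0],"slide": [5,-46,0],"claw": 38},{"turn": [0,0,0],"slide": [5,-46,0],"claw": 38},{"turn": [0,0,0],"slide": [5,-46,0],"claw": 38},{"turn": [0,0,0],"slide": [5,-46,0],"claw": 38}]}}

```text
t: 6.18
eef_pos: [492.5, 14.1, 330.5]
tcp_rot: [3.142, -0.0, 1.293]
ft_force: [-0.0, 1.7, -2.3]
opening: 0.395
grip_force: 30.0
```

>>> {"fn": "jog_arm", "kwargs": {"targets": [{"turn": [0,0,0],"slide": [5,-46,0],"claw": 38},{"turn": [0,0,0],"slide": [5,-46,0],"claw": 38},{"turn": [0,0,0],"slide": [5,-46,0],"claw": 38},{"turn": [0,0,0],"slide": [5,-46,0],"claw": 38},{"turn": [0,0,0],"slide": [5,-46,0],"claw": 38}]}}

```text
t: 6.8
eef_pos: [517.6, -215.8, 330.5]
tcp_rot: [-3.142, -0.0, 1.293]
ft_force: [0.5, 0.2, -1.9]
opening: 0.395
grip_force: 30.0
```

>>> {"fn": "jog_arm", "kwargs": {"targets": [{"turn": [0,0,0],"slide": [5,-46,0],"claw": 38},{"turn": [0,0,0],"slide": [5,-46,0],"claw": 38},{"turn": [0,0,0],"slide": [0,-20,0],"claw": 38},{"turn": [0,0,0],"slide": [0,0,0],"claw": 38},{"turn": [0,0,0],"slide": [0,0,0],"claw": 38}]}}

```text
t: 7.42
eef_pos: [527.8, -325.4, 330.2]
tcp_rot: [-3.141, -0.0, 1.293]
ft_force: [-0.1, 0.5, -1.5]
opening: 0.396
grip_force: 30.0
```

Run:
```python
from h import *
s=state();print(s["t"],s["eef_pos"],np.degrees(s["tcp_rot"]),np.degrees(s["joints"]),s["ft_force"])
c=read_camera("wrist");f=c["frame"];cv2.imwrite("pics/w3.png",f)
p=proj(c,(547,-247,130));print(p)
for q in("well_rim","well"):
    for r in look_for(q,"wrist")[:2]: print(q,r["conf"],r["xy"],atz(c,r["xy"],130).round(1))
T=read_camera("top");f=T["frame"];x,y=int(p[0]),int(p[1])
```

```text
7.425 [ 527.84901521 -325.37201239  330.24245509] [-1.79992796e+02 -2.31228130e-02  7.41105444e+01] [-3.77586328e+01  2.33329743e+01  8.22914632e+01  1.94942558e-02
  7.43908622e+01 -2.18744265e+01] [-0.09394132  0.47870148 -1.45241552]
[246.37845726 110.97126944]
well_rim 0.58 [247.6, 114.2] [ 547.4 -250.8  130. ]
well 0.78 [246.4, 117.0] [ 545.2 -253.4  130. ]
well 0.73 [247.6, 234.9] [ 506.4 -394.8  130. ]
```

View pics/w3.png

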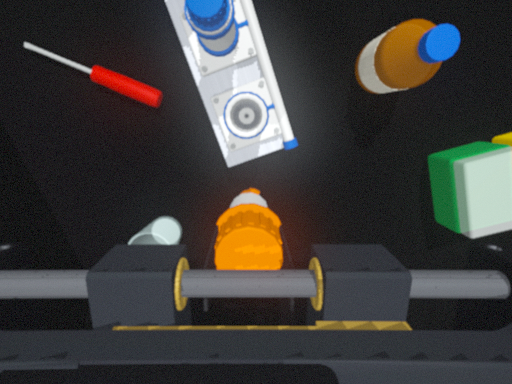

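The wrist view shows the well mouth at about (246,115), with its blue band ringing it and the hole and seat concentric. The held cartridge has its cap at (248,245) and its nose at (252,190). I'll fit the circles.

Run:
```python
from h import *
c=read_camera("wrist");f=c["frame"]
print("row",f[115,218:276:2].tolist());print("col",f[88:142:2,246].tolist())
h=cv2.cvtColor(f,cv2.COLOR_BGR2HSV);m=cv2.inRange(h,(95,110,60),(125,255,255));m[:85]=0;m[142:]=0;m[:,:218]=0;m[:,276:]=0
pts=cv2.findNonZero(m)[:,0].astype(float)
# keep ring
from scipy.optimize import least_squares
s=least_squares(lambda p:np.hypot(pts[:,0]-p[0],pts[:,1]-p[1])-p[2],[246,115,24],loss="soft_l1");print("blue ring",s.x,atz(c,s.x[:2],130).round(1))
g=cv2.cvtColor(f,cv2.COLOR_BGR2GRAY)[85:145,216:278]
big=cv2.resize(f[85:145,216:278],None,fx=8,fy=8,interpolation=cv2.INTER_CUBIC)
cv2.imwrite("pics/c4.png",big)
# radial profile edge of hole: bright->dark going inward
for name,X in(("z130",130),):
    for it,ctr in enumerate([np.array([546,-250.])]):
        for _ in range(6):
            E=[]
            for t in np.linspace(0,2*np.pi,72,endpoint=False):
                rr=np.arange(14,23,.25)
                P=np.array([proj(c,(ctr[0]+r*np.cos(t),ctr[1]+r*np.sin(t),130)) for r in rr],np.float32)
                v=cv2.remap(cv2.cvtColor(f,cv2.COLOR_BGR2GRAY),P[:,0],P[:,1],cv2.INTER_LINEAR)[:,0].astype(float)
                r=rr[np.argmax(np.gradient(cv2.GaussianBlur(v[:,None],(1,5),1)[:,0]))]
                E.append(ctr+r*np.array([np.cos(t),np.sin(t)]))
            E=np.array(E);q=least_squares(lambda p:np.hypot(E[:,0]-p[0],E[:,1]-p[1])-p[2],[*ctr,18],loss="soft_l1").x;ctr=q[:2]
        print("hole",q)
```

```text
row [[217, 218, 214], [228, 229, 227], [230, 222, 217], [201, 150, 126], [237, 238, 236], [241, 241, 239], [182, 182, 179], [152, 151, 148], [134, 128, 125], [140, 133, 130], [165, 163, 159], [203, 202, 200], [197, 196, 195], [157, 155, 151], [115, 110, 107], [169, 167, 163], [201, 200, 198], [202, 203, 200], [162, 159, 158], [137, 130, 128], [140, 136, 132], [158, 159, 153], [227, 227, 225], [243, 244, 241], [224, 214, 211], [224, 185, 166], [245, 246, 244], [244, 245, 243], [244, 244, 241]]
col [[248, 247, 245], [239, 233, 228], [221, 176, 152], [253, 252, 250], [242, 242, 239], [199, 199, 197], [165, 163, 159], [154, 149, 147], [144, 140, 138], [152, 148, 145], [198, 196, 196], [204, 202, 199], [193, 192, 189], [135, 133, 129], [123, 119, 115], [181, 181, 178], [199, 200, 197], [200, 199, 196], [149, 147, 143], [135, 132, 129], [147, 143, 141], [207, 206, 205], [250, 248, 246], [255, 255, 255], [235, 226, 220], [204, 177, 166], [218, 220, 218]]
blue ring [246.48937764 113.16265487  23.20077108] [ 546.7 -249.6  130. ]
hole [ 545.33602778 -250.14826055   17.79522131]
```

View pics/c4.png

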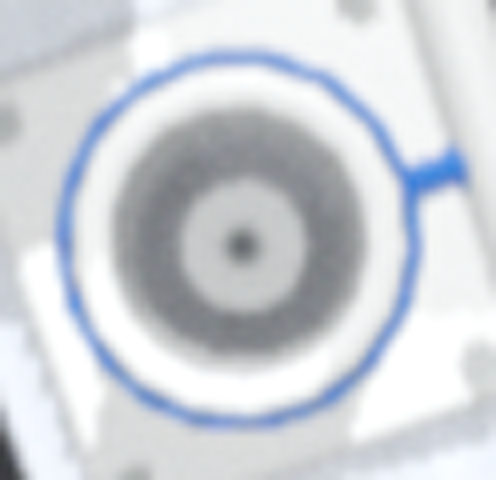

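>>> {"fn": "jog_arm", "kwargs": {"targets": [{"turn": [0,0,4.5],"slide": [6,25,0],"claw": 38},{"turn": [0,0,4.5],"slide": [6,25,0],"claw": 38},{"turn": [0,0,0],"slide": [6,25,0],"claw": 38},{"turn": [0,0,0],"slide": [0,0,0],"claw": 38},{"turn": [0,0,0],"slide": [0,0,0],"claw": 38}]}}

```text
t: 8.3
eef_pos: [545.9, -251.8, 330.1]
tcp_rot: [3.141, 0.0, 1.45]
ft_force: [0.2, -0.2, -2.5]
opening: 0.392
grip_force: 30.0
```

Run:
```python
from h import *
s=state();print(s["t"],s["eef_pos"].round(2),np.degrees(s["tcp_rot"]).round(2),np.degrees(s["joints"]).round(1),s["ft_force"],s["moment"])
```

```text
8.3 [ 545.92 -251.76  330.08] [1.7999e+02 2.0000e-02 8.3100e+01] [-31.   21.6  85.1  -0.   73.3 -24.1] [ 0.17264456 -0.21985608 -2.45771312] [-0.06444172  0.07419733  0.02364967]
```

>>> {"fn": "jog_arm", "kwargs": {"targets": [{"turn": [0,0,0],"slide": [-0.3,1.6,-20],"claw": 38},{"turn": [0,0,0],"slide": [0,0,-20],"claw": 38},{"turn": [0,0,0],"slide": [0,0,-20],"claw": 38},{"turn": [0,0,0],"slide": [0,0,0],"claw": 38}]}}

```text
t: 8.8
eef_pos: [545.1, -250.5, 268.8]
tcp_rot: [-3.139, -0.001, 1.449]
ft_force: [-0.1, 0.4, -1.8]
opening: 0.396
grip_force: 30.0
```

>>> {"fn": "jog_arm", "kwargs": {"targets": [{"turn": [0,0,0],"slide": [0,0,-18],"claw": 38},{"turn": [0,0,0],"slide": [0,0,-18],"claw": 38},{"turn": [0,0,0],"slide": [0,0,0],"claw": 38}]}}

```text
t: 9.18
eef_pos: [545.5, -250.3, 233.8]
tcp_rot: [-3.141, -0.0, 1.449]
ft_force: [-0.2, 0.5, -1.6]
opening: 0.394
grip_force: 30.0
```

Run:
```python
from h import *
s=state();print(s["t"],s["eef_pos"].round(2),s["ft_force"].round(2),s["moment"].round(3))
c=read_camera("wrist");p=proj(c,s["eef_pos"]);print(p)
w=[c["frame"]]
for n in("scene",):
    a=read_camera(n);q=proj(a,(546,-250,170)).astype(int);w.append(cv2.resize(a["frame"][q[1]-48:q[1]+48,q[0]-48:q[0]+48],(384,384)))
o=np.hstack(w);cv2.imwrite("pics/c5.png",cv2.resize(o,(800,int(o.shape[0]*800/o.shape[1]))))
```

```text
9.175 [ 545.47 -250.32  233.84] [-0.23  0.51 -1.57] [-0.107  0.077  0.011]
[249.56630245 253.25386916]
```

View pics/c5.png

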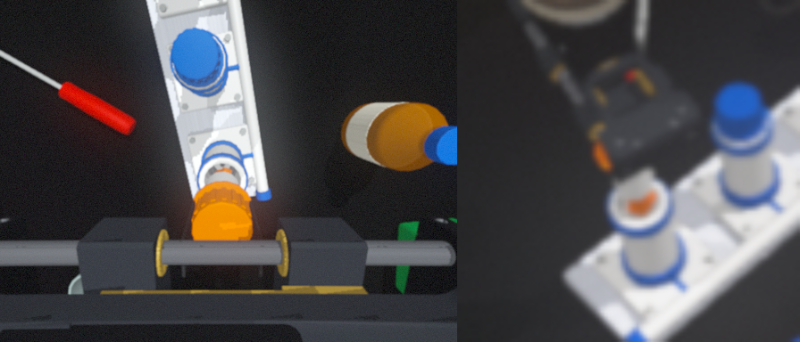

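The nose is inside the mouth, at about (222,175) in the left view, and looks centred with no contact force. I'm lowering on, slowing near the seat.

>>> {"fn": "jog_arm", "kwargs": {"targets": [{"turn": [0,0,0],"slide": [0,0,-8],"claw": 38},{"turn": [0,0,0],"slide": [0,0,-8],"claw": 38},{"turn": [0,0,0],"slide": [0,0,-8],"claw": 38},{"turn": [0,0,0],"slide": [0,0,-8],"claw": 38}]}}

```text
t: 9.78
eef_pos: [545.6, -249.9, 201.3]
tcp_rot: [-3.141, -0.0, 1.45]
ft_force: [0.1, 0.1, -1.8]
opening: 0.393
grip_force: 30.0
```

>>> {"fn": "jog_arm", "kwargs": {"targets": [{"turn": [0,0,0],"slide": [0,0,-2.5],"claw": 38},{"turn": [0,0,0],"slide": [0,0,-2.5],"claw": 38},{"turn": [0,0,0],"slide": [0,0,-2.5],"claw": 38},{"turn": [0,0,0],"slide": [0,0,-2.5],"claw": 38},{"turn": [0,0,0],"slide": [0,0,-2.5],"claw": 38}]}}

```text
t: 10.4
eef_pos: [545.7, -249.9, 189.4]
tcp_rot: [3.141, 0.0, 1.45]
ft_force: [-0.2, -0.1, -1.5]
opening: 0.395
grip_force: 30.0
```

>>> {"fn": "jog_arm", "kwargs": {"targets": [{"turn": [0,0,0],"slide": [0,0,-1.2],"claw": 38},{"turn": [0,0,0],"slide": [0,0,-1.2],"claw": 38},{"turn": [0,0,0],"slide": [0,0,-1.2],"claw": 38},{"turn": [0,0,0],"slide": [0,0,-1.2],"claw": 38},{"turn": [0,0,0],"slide": [0,0,-1.2],"claw": 38}]}}

```text
t: 11.02
eef_pos: [545.7, -250.0, 183.4]
tcp_rot: [3.141, 0.0, 1.45]
ft_force: [-0.7, -0.1, -2.1]
opening: 0.392
grip_force: 30.0
```

>>> {"fn": "jog_arm", "kwargs": {"targets": [{"turn": [0,0,0],"slide": [0,0,-1.2],"claw": 38},{"turn": [0,0,0],"slide": [0,0,-1.2],"claw": 38},{"turn": [0,0,0],"slide": [0,0,-1.2],"claw": 38},{"turn": [0,0,0],"slide": [0,0,-1.2],"claw": 38}]}}

```text
t: 11.52
eef_pos: [545.7, -250.0, 178.6]
tcp_rot: [3.141, 0.0, 1.45]
ft_force: [-0.2, -0.6, -1.5]
opening: 0.393
grip_force: 30.0
```

>>> {"fn": "jog_arm", "kwargs": {"targets": [{"turn": [0,0,0],"slide": [0,0,-1],"claw": 38},{"turn": [0,0,0],"slide": [0,0,-1],"claw": 38}]}}

```text
t: 11.78
eef_pos: [545.6, -250.0, 176.6]
tcp_rot: [3.142, 0.0, 1.45]
ft_force: [-0.7, -0.8, -1.3]
opening: 0.395
grip_force: 30.0
```

>>> {"fn": "jog_arm", "kwargs": {"targets": [{"turn": [0,0,0],"slide": [0,0,-0.8],"claw": 38},{"turn": [0,0,0],"slide": [0,0,-0.8],"claw": 38}]}}

```text
t: 12.02
eef_pos: [545.7, -250.0, 175.0]
tcp_rot: [3.141, 0.0, 1.45]
ft_force: [0.1, -0.4, -1.4]
opening: 0.396
grip_force: 30.0
```

>>> {"fn": "jog_arm", "kwargs": {"targets": [{"turn": [0,0,0],"slide": [0,0,-0.8],"claw": 38}]}}

```text
t: 12.15
eef_pos: [545.7, -250.0, 174.4]
tcp_rot: [3.141, 0.0, 1.45]
ft_force: [-0.8, -0.3, 0.8]
opening: 0.392
grip_force: 30.0
```

>>> {"fn": "jog_arm", "kwargs": {"targets": [{"turn": [0,0,0],"slide": [0,0,-0.8],"claw": 38}]}}

```text
t: 12.28
eef_pos: [545.7, -250.0, 173.7]
tcp_rot: [3.141, 0.0, 1.45]
ft_force: [-0.9, -0.6, 2.5]
opening: 0.394
grip_force: 30.0
```

>>> {"fn": "jog_arm", "kwargs": {"targets": [{"turn": [0,0,0],"slide": [0,0,-0.8],"claw": 38}]}}

```text
t: 12.4
eef_pos: [545.7, -250.0, 172.8]
tcp_rot: [3.141, 0.0, 1.45]
ft_force: [0.1, -0.6, 1.3]
opening: 0.397
grip_force: 30.0
```

>>> {"fn": "jog_arm", "kwargs": {"targets": [{"turn": [0,0,0],"slide": [0,0,-0.7],"claw": 38}]}}

```text
t: 12.52
eef_pos: [545.7, -250.0, 172.0]
tcp_rot: [3.141, 0.0, 1.45]
ft_force: [-0.1, -0.1, 0.8]
opening: 0.391
grip_force: 30.0
```

>>> {"fn": "jog_arm", "kwargs": {"targets": [{"turn": [0,0,0],"slide": [0,0,-0.7],"claw": 38}]}}

```text
t: 12.65
eef_pos: [545.7, -250.0, 171.3]
tcp_rot: [3.141, 0.0, 1.45]
ft_force: [-0.2, -0.8, 1.8]
opening: 0.393
grip_force: 30.0
```

>>> {"fn": "jog_arm", "kwargs": {"targets": [{"turn": [0,0,0],"slide": [0,0,-0.7],"claw": 38}]}}

```text
t: 12.78
eef_pos: [545.7, -250.0, 170.6]
tcp_rot: [3.141, 0.0, 1.45]
ft_force: [-0.1, -0.9, 2.1]
opening: 0.396
grip_force: 30.0
```

>>> {"fn": "jog_arm", "kwargs": {"targets": [{"turn": [0,0,0],"slide": [0,0,-0.7],"claw": 38}]}}

```text
t: 12.9
eef_pos: [545.7, -250.0, 170.0]
tcp_rot: [3.141, 0.0, 1.45]
ft_force: [-2.2, -0.9, 7.5]
opening: 0.399
grip_force: 30.0
```

>>> {"fn": "jog_arm", "kwargs": {"targets": [{"turn": [0,0,0],"slide": [0,0,0],"claw": 38}]}}

```text
t: 13.02
eef_pos: [545.7, -250.0, 170.0]
tcp_rot: [3.141, 0.0, 1.45]
ft_force: [-1.4, 0.1, 3.9]
opening: 0.392
grip_force: 30.0
```

>>> {"fn": "jog_arm", "kwargs": {"targets": [{"turn": [0,0,0],"slide": [0,0,-0.3],"claw": 38},{"turn": [0,0,0],"slide": [0,0,0],"claw": 38}]}}

```text
t: 13.28
eef_pos: [545.7, -250.0, 169.9]
tcp_rot: [3.141, 0.0, 1.45]
ft_force: [-0.6, 0.1, 5.9]
opening: 0.396
grip_force: 30.0
```

>>> {"fn": "jog_arm", "kwargs": {"targets": [{"turn": [0,0,0],"slide": [0,0,-0.3],"claw": 38},{"turn": [0,0,0],"slide": [0,0,0],"claw": 38}]}}

```text
t: 13.52
eef_pos: [545.8, -250.0, 169.9]
tcp_rot: [3.141, 0.0, 1.45]
ft_force: [-0.9, -0.2, 8.5]
opening: 0.394
grip_force: 30.0
```

>>> {"fn": "jog_arm", "kwargs": {"targets": [{"turn": [0,0,3],"slide": [0,0,0.25],"claw": 38},{"turn": [0,0,3],"slide": [0,0,0.25],"claw": 38}]}}

```text
t: 13.78
eef_pos: [545.8, -250.2, 170.3]
tcp_rot: [3.141, 0.001, 1.556]
ft_force: [-1.1, -0.7, 6.5]
opening: 0.394
grip_force: 30.0
```

>>> {"fn": "jog_arm", "kwargs": {"targets": [{"turn": [0,0,3],"slide": [0,0,0.25],"claw": 38},{"turn": [0,0,3],"slide": [0,0,0.25],"claw": 38}]}}

```text
t: 14.02
eef_pos: [545.8, -250.3, 170.7]
tcp_rot: [3.141, 0.001, 1.661]
ft_force: [-0.9, -1.8, 6.3]
opening: 0.394
grip_force: 30.0
```

>>> {"fn": "jog_arm", "kwargs": {"targets": [{"turn": [0,0,3],"slide": [0,0,0.15],"claw": 38},{"turn": [0,0,3],"slide": [0,0,0.25],"claw": 38},{"turn": [0,0,3],"slide": [0,0,0.25],"claw": 38}]}}

```text
t: 14.4
eef_pos: [545.8, -250.3, 171.5]
tcp_rot: [3.141, 0.001, 1.818]
ft_force: [-1.9, -1.7, 7.9]
opening: 0.392
grip_force: 30.0
```

>>> {"fn": "jog_arm", "kwargs": {"targets": [{"turn": [0,0,3],"slide": [0,0,0.25],"claw": 38},{"turn": [0,0,3],"slide": [0,0,0.25],"claw": 38},{"turn": [0,0,3],"slide": [0,0,0.25],"claw": 38}]}}

```text
t: 14.78
eef_pos: [545.7, -250.4, 172.2]
tcp_rot: [3.141, 0.001, 1.975]
ft_force: [-3.1, -2.1, 7.1]
opening: 0.392
grip_force: 30.0
```

>>> {"fn": "jog_arm", "kwargs": {"targets": [{"turn": [0,0,3],"slide": [0,0,0.25],"claw": 38},{"turn": [0,0,3],"slide": [0,0,0.25],"claw": 38},{"turn": [0,0,3],"slide": [0,0,0.25],"claw": 38}]}}

```text
t: 15.15
eef_pos: [545.7, -250.4, 173.0]
tcp_rot: [-3.142, 0.001, 2.132]
ft_force: [-2.0, -2.2, 7.7]
opening: 0.395
grip_force: 30.0
```

>>> {"fn": "jog_arm", "kwargs": {"targets": [{"turn": [0,0,3],"slide": [0,0,0.25],"claw": 38},{"turn": [0,0,3],"slide": [0,0,0.25],"claw": 38},{"turn": [0,0,3],"slide": [0,0,0.25],"claw": 38}]}}

```text
t: 15.52
eef_pos: [545.7, -250.5, 173.7]
tcp_rot: [-3.141, 0.001, 2.289]
ft_force: [-1.3, -2.5, 7.4]
opening: 0.395
grip_force: 30.0
```

>>> {"fn": "jog_arm", "kwargs": {"targets": [{"turn": [0,0,3],"slide": [0,0,0.25],"claw": 38},{"turn": [0,0,3],"slide": [0,0,0.25],"claw": 38},{"turn": [0,0,3],"slide": [0,0,0.25],"claw": 38}]}}

```text
t: 15.9
eef_pos: [545.7, -250.5, 174.4]
tcp_rot: [-3.141, 0.001, 2.447]
ft_force: [-1.1, -2.8, 7.1]
opening: 0.392
grip_force: 30.0
```

>>> {"fn": "jog_arm", "kwargs": {"targets": [{"turn": [0,0,3],"slide": [0,0,0.25],"claw": 38},{"turn": [0,0,3],"slide": [0,0,0.25],"claw": 38},{"turn": [0,0,3],"slide": [0,0,0.25],"claw": 38}]}}

```text
t: 16.27
eef_pos: [545.7, -250.5, 175.0]
tcp_rot: [-3.141, 0.001, 2.604]
ft_force: [-1.9, -2.3, 4.0]
opening: 0.398
grip_force: 30.0
```

>>> {"fn": "jog_arm", "kwargs": {"targets": [{"turn": [0,0,0],"slide": [0,0,-0.4],"claw": 38},{"turn": [0,0,0],"slide": [0,0,0],"claw": 38}]}}

```text
t: 16.52
eef_pos: [545.9, -250.5, 174.9]
tcp_rot: [-3.141, 0.002, 2.602]
ft_force: [-2.0, -2.6, 7.7]
opening: 0.396
grip_force: 30.0
```

>>> {"fn": "jog_arm", "kwargs": {"targets": [{"turn": [0,0,3],"slide": [0,0,0.1],"claw": 38}]}}

```text
t: 16.65
eef_pos: [545.9, -250.6, 175.1]
tcp_rot: [-3.141, 0.002, 2.655]
ft_force: [-1.4, -2.5, 8.7]
opening: 0.394
grip_force: 30.0
```

>>> {"fn": "jog_arm", "kwargs": {"targets": [{"turn": [0,0,3],"slide": [0,0,0],"claw": 38}]}}

```text
t: 16.77
eef_pos: [546.0, -250.5, 175.1]
tcp_rot: [-3.141, 0.002, 2.708]
ft_force: [-0.0, -1.9, 8.0]
opening: 0.393
grip_force: 30.0
```

>>> {"fn": "jog_arm", "kwargs": {"targets": [{"turn": [0,0,3],"slide": [0,0,0],"claw": 38}]}}

```text
t: 16.9
eef_pos: [546.1, -250.4, 175.0]
tcp_rot: [-3.141, 0.002, 2.76]
ft_force: [-0.4, -1.6, 5.8]
opening: 0.393
grip_force: 30.0
```

>>> {"fn": "jog_arm", "kwargs": {"targets": [{"turn": [0,0,3],"slide": [0,0,0],"claw": 38}]}}

```text
t: 17.02
eef_pos: [546.1, -250.5, 174.9]
tcp_rot: [-3.141, 0.002, 2.812]
ft_force: [0.5, -2.5, 4.8]
opening: 0.395
grip_force: 30.0
```

>>> {"fn": "jog_arm", "kwargs": {"targets": [{"turn": [0,0,3],"slide": [0,0,0],"claw": 38}]}}

```text
t: 17.15
eef_pos: [546.1, -250.5, 174.8]
tcp_rot: [-3.141, 0.002, 2.865]
ft_force: [0.4, -3.0, 4.8]
opening: 0.396
grip_force: 30.0
```

>>> {"fn": "jog_arm", "kwargs": {"targets": [{"turn": [0,0,3],"slide": [0,0,-0.3],"claw": 38}]}}

```text
t: 17.27
eef_pos: [545.8, -250.3, 174.2]
tcp_rot: [-3.141, 0.001, 2.917]
ft_force: [-0.7, -1.7, 2.7]
opening: 0.396
grip_force: 30.0
```

>>> {"fn": "jog_arm", "kwargs": {"targets": [{"turn": [0,0,3],"slide": [0,0,-0.2],"claw": 38}]}}

```text
t: 17.4
eef_pos: [545.7, -250.2, 173.9]
tcp_rot: [-3.141, 0.0, 2.97]
ft_force: [-0.8, -1.6, 1.9]
opening: 0.393
grip_force: 30.0
```

>>> {"fn": "jog_arm", "kwargs": {"targets": [{"turn": [0,0,3],"slide": [0,0,-0.2],"claw": 38}]}}

```text
t: 17.52
eef_pos: [545.7, -250.2, 173.6]
tcp_rot: [-3.141, 0.0, 3.022]
ft_force: [-0.4, -2.1, 0.9]
opening: 0.396
grip_force: 30.0
```

The push fell to the valve's force alone and the sideways force eased, so it has come off the ridge ends. I'm following it down without turning.

>>> {"fn": "jog_arm", "kwargs": {"targets": [{"turn": [0,0,0],"slide": [0,0,-1],"claw": 38},{"turn": [0,0,0],"slide": [0,0,-1],"claw": 38}]}}

```text
t: 17.77
eef_pos: [545.8, -250.2, 171.8]
tcp_rot: [-3.141, 0.001, 3.019]
ft_force: [-0.4, -3.0, 4.7]
opening: 0.393
grip_force: 30.0
```

>>> {"fn": "jog_arm", "kwargs": {"targets": [{"turn": [0,0,0],"slide": [0,0,-1],"claw": 38},{"turn": [0,0,0],"slide": [0,0,-0.8],"claw": 38}]}}

```text
t: 18.02
eef_pos: [545.8, -250.2, 170.2]
tcp_rot: [-3.141, 0.001, 3.02]
ft_force: [-0.5, -2.5, 5.3]
opening: 0.389
grip_force: 30.0
```

>>> {"fn": "jog_arm", "kwargs": {"targets": [{"turn": [0,0,0],"slide": [0,0,-0.8],"claw": 38}]}}

```text
t: 18.15
eef_pos: [545.8, -250.2, 169.3]
tcp_rot: [-3.141, 0.001, 3.02]
ft_force: [-0.4, -3.0, 1.5]
opening: 0.394
grip_force: 30.0
```

>>> {"fn": "jog_arm", "kwargs": {"targets": [{"turn": [0,0,0],"slide": [0,0,-0.8],"claw": 38}]}}

```text
t: 18.27
eef_pos: [545.7, -250.1, 168.2]
tcp_rot: [-3.141, 0.0, 3.02]
ft_force: [-1.6, -2.8, 3.1]
opening: 0.392
grip_force: 30.0
```

>>> {"fn": "jog_arm", "kwargs": {"targets": [{"turn": [0,0,0],"slide": [-0.1,-0.4,-0.7],"claw": 38}]}}

```text
t: 18.4
eef_pos: [545.6, -250.3, 167.5]
tcp_rot: [3.141, 0.0, 3.02]
ft_force: [-1.2, -0.6, 7.2]
opening: 0.395
grip_force: 30.0
```

>>> {"fn": "jog_arm", "kwargs": {"targets": [{"turn": [0,0,0],"slide": [0,0,-0.7],"claw": 38}]}}

```text
t: 18.52
eef_pos: [545.8, -250.4, 167.4]
tcp_rot: [3.142, 0.001, 3.02]
ft_force: [-0.7, -1.2, 12.5]
opening: 0.392
grip_force: 30.0
```

>>> {"fn": "jog_arm", "kwargs": {"targets": [{"turn": [0,0,0],"slide": [0,0,-0.7],"claw": 38}]}}

```text
t: 18.65
eef_pos: [546.0, -250.4, 167.3]
tcp_rot: [-3.141, 0.002, 3.02]
ft_force: [-2.2, -1.1, 17.7]
opening: 0.392
grip_force: 30.0
```

>>> {"fn": "jog_arm", "kwargs": {"targets": [{"turn": [0,0,0],"slide": [0,0,1.2],"claw": 38}]}}

```text
t: 18.77
eef_pos: [545.6, -250.3, 167.7]
tcp_rot: [3.141, 0.0, 3.021]
ft_force: [-0.3, -2.7, 1.8]
opening: 0.394
grip_force: 30.0
```

>>> {"fn": "jog_arm", "kwargs": {"targets": [{"turn": [0,0,-2],"slide": [0,0,-0.1],"claw": 38}]}}

```text
t: 18.9
eef_pos: [545.6, -250.3, 167.3]
tcp_rot: [3.141, 0.0, 2.984]
ft_force: [-0.2, -1.1, 5.3]
opening: 0.392
grip_force: 30.0
```

>>> {"fn": "jog_arm", "kwargs": {"targets": [{"turn": [0,0,-2],"slide": [0,0,-0.3],"claw": 38}]}}

```text
t: 19.02
eef_pos: [545.6, -250.3, 167.1]
tcp_rot: [3.141, 0.0, 2.948]
ft_force: [-1.3, -1.5, 7.6]
opening: 0.395
grip_force: 30.0
```

>>> {"fn": "jog_arm", "kwargs": {"targets": [{"turn": [0,0,-2],"slide": [0,0,-0.2],"claw": 38}]}}

```text
t: 19.15
eef_pos: [545.6, -250.3, 167.0]
tcp_rot: [3.141, 0.0, 2.913]
ft_force: [-0.8, -1.1, 7.2]
opening: 0.395
grip_force: 30.0
```

>>> {"fn": "jog_arm", "kwargs": {"targets": [{"turn": [0,0,-2.5],"slide": [0,0,-0.2],"claw": 38},{"turn": [0,0,-2.5],"slide": [0,0,-0.2],"claw": 38}]}}

```text
t: 19.4
eef_pos: [545.6, -250.3, 166.6]
tcp_rot: [3.141, 0.0, 2.826]
ft_force: [-1.3, -1.3, 7.2]
opening: 0.393
grip_force: 30.0
```

>>> {"fn": "jog_arm", "kwargs": {"targets": [{"turn": [0,0,-2.5],"slide": [0,0,-0.2],"claw": 38},{"turn": [0,0,-2.5],"slide": [0,0,-0.2],"claw": 38}]}}

```text
t: 19.65
eef_pos: [545.6, -250.3, 166.2]
tcp_rot: [3.141, 0.0, 2.738]
ft_force: [-1.3, -1.3, 7.3]
opening: 0.396
grip_force: 30.0
```

>>> {"fn": "jog_arm", "kwargs": {"targets": [{"turn": [0,0,-2.5],"slide": [0,0,-0.2],"claw": 38},{"turn": [0,0,-2.5],"slide": [0,0,-0.2],"claw": 38}]}}

```text
t: 19.9
eef_pos: [545.6, -250.3, 165.8]
tcp_rot: [3.141, 0.0, 2.651]
ft_force: [-1.9, -0.6, 7.9]
opening: 0.391
grip_force: 30.0
```

>>> {"fn": "jog_arm", "kwargs": {"targets": [{"turn": [0,0,-3],"slide": [0,0,-0.24],"claw": 38},{"turn": [0,0,-3],"slide": [0,0,-0.25],"claw": 38},{"turn": [0,0,-3],"slide": [0,0,-0.25],"claw": 38}]}}

```text
t: 20.27
eef_pos: [545.6, -250.2, 165.0]
tcp_rot: [3.141, 0.0, 2.494]
ft_force: [-1.8, -1.1, 7.1]
opening: 0.395
grip_force: 30.0
```

>>> {"fn": "jog_arm", "kwargs": {"targets": [{"turn": [0,0,-3],"slide": [0,0,-0.25],"claw": 38},{"turn": [0,0,-3],"slide": [0,0,-0.25],"claw": 38},{"turn": [0,0,-3],"slide": [0,0,-0.25],"claw": 38}]}}

```text
t: 20.65
eef_pos: [545.6, -250.2, 164.3]
tcp_rot: [3.141, 0.0, 2.337]
ft_force: [-0.9, -1.4, 7.0]
opening: 0.396
grip_force: 30.0
```

>>> {"fn": "jog_arm", "kwargs": {"targets": [{"turn": [0,0,-3],"slide": [0,0,-0.25],"claw": 38},{"turn": [0,0,-3],"slide": [0,0,-0.25],"claw": 38},{"turn": [0,0,-3],"slide": [0,0,-0.25],"claw": 38}]}}

```text
t: 21.02
eef_pos: [545.7, -250.2, 163.5]
tcp_rot: [3.141, -0.0, 2.18]
ft_force: [0.2, 0.2, 7.7]
opening: 0.396
grip_force: 30.0
```

```bash
python3 -c "
from h import *
s=state();print(s['eef_pos'].round(2),np.degrees(s['tcp_rot'])[2],s['ft_force'].round(1),s['moment'].round(3),np.degrees(s['joints']).round())"
```

```text
[ 545.66 -250.15  163.52] 124.8809337029583 [0.2 0.2 7.7] [-0.16   0.11   0.033] [-31.  31.  97.   0.  52. -66.]
```

>>> {"fn": "jog_arm", "kwargs": {"targets": [{"turn": [0,0,-3],"slide": [0,0,-0.25],"claw": 38},{"turn": [0,0,-3],"slide": [0,0,-0.25],"claw": 38},{"turn": [0,0,-3],"slide": [0,0,-0.25],"claw": 38},{"turn": [0,0,-3],"slide": [0,0,-0.25],"claw": 38}]}}

```text
t: 21.52
eef_pos: [545.7, -250.2, 162.5]
tcp_rot: [3.141, -0.0, 1.97]
ft_force: [-1.1, -0.2, 7.1]
opening: 0.396
grip_force: 30.0
```

>>> {"fn": "jog_arm", "kwargs": {"targets": [{"turn": [0,0,-3],"slide": [0,0,-0.25],"claw": 38},{"turn": [0,0,-3],"slide": [0,0,-0.25],"claw": 38},{"turn": [0,0,-3],"slide": [0,0,-0.25],"claw": 38},{"turn": [0,0,-3],"slide": [0,0,-0.25],"claw": 38}]}}

```text
t: 22.02
eef_pos: [545.8, -250.1, 161.5]
tcp_rot: [3.141, -0.0, 1.761]
ft_force: [0.4, 0.0, 7.2]
opening: 0.394
grip_force: 30.0
```

>>> {"fn": "jog_arm", "kwargs": {"targets": [{"turn": [0,0,-3],"slide": [0,0,-0.25],"claw": 38},{"turn": [0,0,-3],"slide": [0,0,-0.25],"claw": 38},{"turn": [0,0,-3],"slide": [0,0,-0.25],"claw": 38},{"turn": [0,0,-3],"slide": [0,0,-0.25],"claw": 38}]}}

```text
t: 22.52
eef_pos: [545.8, -250.1, 160.5]
tcp_rot: [3.141, -0.0, 1.551]
ft_force: [1.1, 0.2, 7.1]
opening: 0.396
grip_force: 30.0
```

>>> {"fn": "jog_arm", "kwargs": {"targets": [{"turn": [0,0,-3],"slide": [0,0,-0.25],"claw": 38},{"turn": [0,0,-3],"slide": [0,0,-0.25],"claw": 38},{"turn": [0,0,-3],"slide": [0,0,-0.25],"claw": 38},{"turn": [0,0,-3],"slide": [0,0,-0.25],"claw": 38}]}}

```text
t: 23.02
eef_pos: [545.8, -250.1, 159.5]
tcp_rot: [3.141, -0.0, 1.342]
ft_force: [0.6, 0.5, 6.2]
opening: 0.393
grip_force: 30.0
```

>>> {"fn": "jog_arm", "kwargs": {"targets": [{"turn": [0,0,-3],"slide": [0,0,-0.25],"claw": 38},{"turn": [0,0,-3],"slide": [0,0,-0.25],"claw": 38},{"turn": [0,0,-3],"slide": [0,0,-0.25],"claw": 38},{"turn": [0,0,-3],"slide": [0,0,-0.25],"claw": 38}]}}

```text
t: 23.52
eef_pos: [545.7, -250.2, 158.5]
tcp_rot: [3.141, -0.0, 1.132]
ft_force: [0.6, -0.8, 5.9]
opening: 0.394
grip_force: 30.0
```

```bash
python3 -c "
from h import *
s=state();print(s['eef_pos'].round(2),np.degrees(s['tcp_rot'])[2],s['ft_force'].round(1),s['moment'].round(3),np.degrees(s['joints']).round())"
```

```text
[ 545.74 -250.18  158.46] 64.88045618767141 [ 0.6 -0.8  5.9] [-0.232  0.101  0.07 ] [-31.  31.  97.   0.  52.  -6.]
```

>>> {"fn": "jog_arm", "kwargs": {"targets": [{"turn": [0,0,-3],"slide": [0,0,-0.45],"claw": 39.4},{"turn": [0,0,-3],"slide": [0,0,-0.25],"claw": 39.4}]}}

```text
t: 23.78
eef_pos: [545.8, -250.2, 157.9]
tcp_rot: [3.141, -0.0, 1.028]
ft_force: [-0.0, -0.4, 8.7]
opening: 0.393
grip_force: 17.0
```

>>> {"fn": "jog_arm", "kwargs": {"targets": [{"turn": [0,0,-3],"slide": [0,0,-0.25],"claw": 39.4},{"turn": [0,0,-3],"slide": [0,0,-0.25],"claw": 39.4}]}}

```text
t: 24.02
eef_pos: [545.8, -250.2, 157.5]
tcp_rot: [3.141, -0.0, 0.923]
ft_force: [-1.0, -1.0, 8.6]
opening: 0.394
grip_force: 16.9
```

```bash
python3 -c "
from h import *
s=state();print(s['eef_pos'].round(2),np.degrees(s['tcp_rot'])[2],s['ft_force'].round(1),s['moment'].round(3),np.degrees(s['joints']).round())"
```

```text
[ 545.78 -250.21  157.47] 52.884036990636574 [-1.  -1.   8.6] [-0.181  0.169  0.037] [-31.  31.  98.   0.  51.   6.]
```

>>> {"fn": "jog_arm", "kwargs": {"targets": [{"turn": [0,0,-3],"slide": [0,0,-0.25],"claw": 39.4},{"turn": [0,0,-3],"slide": [0,0,-0.25],"claw": 39.4}]}}

```text
t: 24.28
eef_pos: [545.8, -250.2, 157.0]
tcp_rot: [3.141, -0.001, 0.818]
ft_force: [-0.5, -0.1, 8.2]
opening: 0.398
grip_force: 16.9
```

>>> {"fn": "jog_arm", "kwargs": {"targets": [{"turn": [0,0,-3],"slide": [0,0,-0.25],"claw": 39.4},{"turn": [0,0,-3],"slide": [0,0,-0.2],"claw": 39.4}]}}

```text
t: 24.52
eef_pos: [545.8, -250.2, 156.5]
tcp_rot: [3.141, -0.001, 0.713]
ft_force: [-0.4, -0.8, 7.1]
opening: 0.394
grip_force: 17.0
```

```bash
python3 -c "
from h import *
s=state();print(s['eef_pos'].round(2),np.degrees(s['tcp_rot'])[2],s['ft_force'].round(1),s['moment'].round(3),np.degrees(s['joints']).round())"
```

```text
[ 545.79 -250.23  156.52] 40.87922069394704 [-0.4 -0.8  7.1] [-0.27   0.115  0.026] [-31.  31.  98.   0.  51.  18.]
```

>>> {"fn": "jog_arm", "kwargs": {"targets": [{"turn": [0,0,-3],"slide": [0,0,-0.25],"claw": 39.4},{"turn": [0,0,-3],"slide": [0,0,-0.25],"claw": 39.4}]}}

```text
t: 24.78
eef_pos: [545.8, -250.3, 156.0]
tcp_rot: [3.141, -0.001, 0.609]
ft_force: [-0.2, -0.2, 8.1]
opening: 0.397
grip_force: 17.0
```

>>> {"fn": "jog_arm", "kwargs": {"targets": [{"turn": [0,0,-3],"slide": [0,0,-0.25],"claw": 39.4}]}}

```text
t: 24.9
eef_pos: [545.8, -250.3, 156.0]
tcp_rot: [3.141, -0.001, 0.557]
ft_force: [-0.6, 0.1, 11.6]
opening: 0.392
grip_force: 16.9
```

```bash
python3 -c "
from h import *
s=state();print(s['eef_pos'].round(2),np.degrees(s['tcp_rot'])[2],s['ft_force'].round(1),s['moment'].round(3),np.degrees(s['joints']).round())"
```

```text
[ 545.84 -250.31  155.97] 31.88629490467531 [-0.6  0.1 11.6] [-0.16   0.275  0.104] [-31.  31.  98.   0.  51.  27.]
```

The flange has landed: z stopped at 156.0 and the force rose. Now I'll take up the play by turning only, watching the moment.

>>> {"fn": "jog_arm", "kwargs": {"targets": [{"turn": [0,0,-3],"slide": [0,0,0.1],"claw": 39.4},{"turn": [0,0,-3],"slide": [0,0,0],"claw": 39.4},{"turn": [0,0,-3],"slide": [0,0,0],"claw": 39.4}]}}

```text
t: 25.28
eef_pos: [545.8, -250.3, 156.0]
tcp_rot: [3.141, -0.001, 0.399]
ft_force: [0.2, -1.5, 8.4]
opening: 0.397
grip_force: 17.0
```

```bash
cat > st.py <<'E'
from h import *
s=state();print(s['t'],s['eef_pos'].round(2),np.degrees(s['tcp_rot'])[2],s['ft_force'].round(1),s['moment'].round(3),s['grip_force'],np.degrees(s['joints']).round())
E
python3 st.py
```

```text
25.275 [ 545.77 -250.33  155.97] 22.88598015545317 [ 0.2 -1.5  8.4] [-0.296  0.321  0.098] 16.973596215248108 [-31.  31.  98.   0.  51.  36.]
```

>>> {"fn": "jog_arm", "kwargs": {"targets": [{"turn": [0,0,-3],"slide": [0,0,0],"claw": 39.4},{"turn": [0,0,-3],"slide": [0,0,0],"claw": 39.4}]}}

```text
t: 25.52
eef_pos: [545.9, -250.5, 156.0]
tcp_rot: [3.141, -0.001, 0.295]
ft_force: [2.8, -1.3, 7.9]
opening: 0.397
grip_force: 17.0
```

```bash
python3 st.py
```

```text
25.525 [ 545.95 -250.49  155.95] 16.923396974416065 [ 2.8 -1.3  7.9] [-0.31  -0.196  0.449] 17.005830109119415 [-31.  31.  98.  -0.  51.  42.]
```

>>> {"fn": "jog_arm", "kwargs": {"targets": [{"turn": [0,0,-3],"slide": [0,0,0],"claw": 39.4}]}}

```text
t: 25.65
eef_pos: [546.4, -250.5, 156.0]
tcp_rot: [3.14, -0.002, 0.243]
ft_force: [2.7, -1.2, 6.4]
opening: 0.397
grip_force: 17.0
```

```bash
python3 st.py
```

```text
25.65 [ 546.35 -250.46  155.99] 13.919876392284658 [ 2.7 -1.2  6.4] [-0.397 -0.037  0.367] 16.997199654579163 [-31.  31.  98.   0.  51.  45.]
```

>>> {"fn": "jog_arm", "kwargs": {"targets": [{"turn": [0,0,-3],"slide": [0,0,0],"claw": 39.4}]}}

```text
t: 25.78
eef_pos: [546.2, -250.5, 156.0]
tcp_rot: [3.14, -0.001, 0.191]
ft_force: [-0.6, -2.8, 7.6]
opening: 0.392
grip_force: 17.0
```

```bash
python3 st.py
```

```text
25.775 [ 546.21 -250.51  155.96] 10.924856028722557 [-0.6 -2.8  7.6] [-0.52   0.141  0.331] 17.035805583000183 [-31.  31.  98.   0.  51.  48.]
```

>>> {"fn": "jog_arm", "kwargs": {"targets": [{"turn": [0,0,-3],"slide": [0,0,0],"claw": 39.4},{"turn": [0,0,-3],"slide": [0,0,0],"claw": 39.4}]}}

```text
t: 26.02
eef_pos: [546.1, -250.6, 155.9]
tcp_rot: [3.141, -0.001, 0.086]
ft_force: [0.8, -3.3, 7.0]
opening: 0.396
grip_force: 17.0
```

```bash
python3 st.py
```

```text
26.025 [ 546.07 -250.62  155.92] 4.920515083401777 [ 0.8 -3.3  7. ] [-0.494  0.034  0.291] 17.047347128391266 [-31.  31.  98.  -0.  51.  54.]
```

>>> {"fn": "jog_arm", "kwargs": {"targets": [{"turn": [0,0,-3],"slide": [0,0,0],"claw": 39.4},{"turn": [0,0,-3],"slide": [0,0,0],"claw": 39.4}]}}

```text
t: 26.28
eef_pos: [546.0, -250.7, 155.9]
tcp_rot: [3.141, -0.001, -0.019]
ft_force: [-0.1, -3.5, 7.7]
opening: 0.393
grip_force: 17.1
```

```bash
python3 st.py
```

```text
26.275 [ 546.03 -250.65  155.9 ] -1.0758553534700472 [-0.1 -3.5  7.7] [-0.592  0.187  0.333] 17.076605558395386 [-31.  31.  98.  -0.  51.  60.]
```

>>> {"fn": "jog_arm", "kwargs": {"targets": [{"turn": [0,0,-3],"slide": [0,0,0],"claw": 39.3},{"turn": [0,0,-3],"slide": [0,0,0],"claw": 39.3},{"turn": [0,0,-3],"slide": [0,0,0],"claw": 39.3}]}}

```text
t: 26.65
eef_pos: [546.0, -250.8, 155.9]
tcp_rot: [3.141, -0.001, -0.176]
ft_force: [0.0, -4.4, 7.4]
opening: 0.395
grip_force: 20.8
```

```bash
python3 st.py
```

```text
26.65 [ 545.98 -250.77  155.91] -10.068731519046047 [ 0.  -4.4  7.4] [-0.764  0.243  0.394] 20.838359892368317 [-31.  31.  98.  -0.  51.  69.]
```

The moment now scales with the grip, so the cap is slipping in the fingers and it is finger-tight. I'm releasing.

>>> {"fn": "jog_arm", "kwargs": {"targets": [{"turn": [0,0,0],"slide": [0,0,0.7],"claw": 39.4},{"turn": [0,0,0],"slide": [0,0,0],"claw": 50},{"turn": [0,0,0],"slide": [0,0,0],"claw": 65},{"turn": [0,0,0],"slide": [0,0,0],"claw": 65},{"turn": [0,0,0],"slide": [0,0,0],"claw": 65}]}}

```text
t: 27.28
eef_pos: [545.5, -250.2, 156.1]
tcp_rot: [-3.141, 0.0, -0.173]
ft_force: [0.1, -0.7, 0.1]
opening: 0.646
grip_force: 0.0
```

>>> {"fn": "jog_arm", "kwargs": {"targets": [{"turn": [0,0,0],"slide": [0,0,10],"claw": 65},{"turn": [0,0,0],"slide": [0,0,40],"claw": 65},{"turn": [0,0,0],"slide": [0,0,45],"claw": 65},{"turn": [0,0,0],"slide": [-20,-40,30],"claw": 65},{"turn": [0,0,0],"slide": [-20,-40,20],"claw": 65}]}}

```text
t: 27.9
eef_pos: [505.3, -331.0, 303.8]
tcp_rot: [3.14, -0.002, -0.172]
ft_force: [0.4, -0.6, 0.5]
opening: 0.651
grip_force: 0.0
```

```bash
python3 st.py
python3 - <<'E'
from h import *
S=read_camera("scene");T=read_camera("top");W=read_camera("wrist")
def crop(c,h=45):
    q=proj(c,(546,-250,140)).astype(int);q=np.clip(q,h,[511-h,383-h]);return cv2.resize(c["frame"][q[1]-h:q[1]+h,q[0]-h:q[0]+h],(400,400),interpolation=cv2.INTER_CUBIC)
cv2.imwrite("pics/end.png",np.hstack([crop(S),cv2.resize(W["frame"],(400,400))]))
E
```

```text
27.9 [ 505.28 -331.01  303.85] -9.853649123627141 [ 0.4 -0.6  0.5] [-0.     0.206  0.015] 0.0 [-39.  23.  87.  -0.  70.  60.]
```

View pics/end.png

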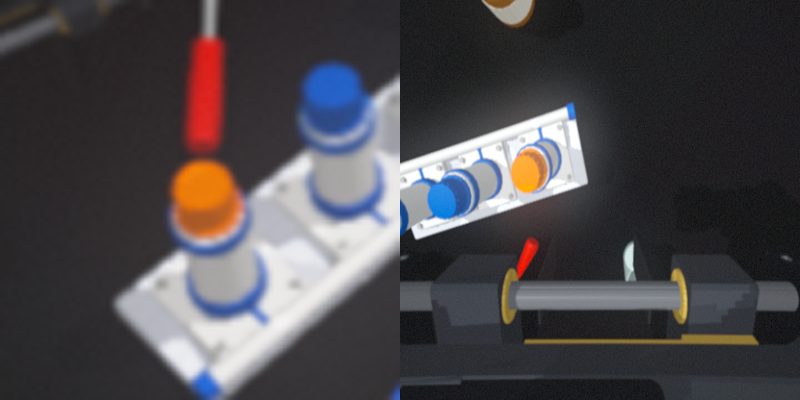

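The picture shows the orange cap seated on the well at the same height as its blue neighbour, at (205,200) against (335,100), with the flange flat on the rim. The gripper is clear, so I'm handing in.

```bash
python3 -c "
from cell import *
print(job_done())"
```

```text
the job is handed in; nothing more can be done
None
```

I screwed the fresh cartridge finger-tight into the empty well, released it and handed the job in at about 28 s of the 64 s allowed. The hand-in gave no verdict. The flange landed on the rim, the cap then slipped in the fingers at about 20 N of grip, and the final picture shows it level with its neighbour. The most I read before the thread took was 17.7 N, against the 20 N limit.

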